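# Lock the transit case with the slotted-lock key

### The arm

A 6-joint arm with a two-finger parallel gripper is mounted at the origin on a cart in front of the work surface, level with it; the furniture and walls round the work are solid. World frame = base frame: x ahead of the robot, y to its left, z up, the work surface at z = 0. Lengths are in m, angles in rad, forces in N, time in s.
With the tool pointing down it reaches from about 0.275 to 0.825 m from the base axis. Payload 4.9 kg.
Tool frame: the origin (TCP) lies midway between the tips of the shut fingers; the grasp point (between the pads) lies 19 mm behind it (grip_point_offset is the distance from the TCP to the grasp point, in m); z points along the fingers, y is the line along which they close (so a half turn about z gives the same grasp; the last joint's range is limited). The gripper opens to 85 mm and grips with 20 to 120 N. Pads are 22 mm wide; open, the fingers measure 114 mm over their backs; the gripper's body (76 mm by 85 mm) begins 54 mm behind the grasp point. The pads swing forward as they close: fully open they stand 13 mm farther back than shut.
Start: joints at [-0.134, 0.326, -0.193, 1.052, 0, 1.437], TCP at [0.55, 0, 0.231] pointing down, gripper open.
Joint ranges: [-2.65, 2.65], [-0.97, 1.79], [-1.3, 1.35], [-1.93, 2.1], [-1.47, 1.37], [-3.14, 3.14]. Speed limits (rad/s): [2.57, 2.57, 3.14, 3.14, 3.14, 3.14].

### API

Orientations are given as a rotation vector (axis times angle).
In Python, from cell import * gives the robot as it stands. Calls block until the motion is done:
- movep(position, orientation): joint-space move of the TCP to a pose.
- move_l(position, velocity=0.15, rot=None, until_force=None): straight line of the TCP; rot=None keeps the orientation; velocity is the mean speed in m/s. With until_force (N) it stops when the force on the tool has changed by that much, and returns True; else False.
- set_joints(angles): joint-space move.
- let_go() and grab(newtons=None): open the fingers fully, or close them until they stop; newtons is the grip in N (None keeps the last).
- sleep(seconds).
- ik(position, orientation): joint angles nearest the present ones, or None.
- get_state(): the state.
- grab_frame(name): name is "scene" or "side" or "wrist"; returns a dict with "img" (400x640x3 uint8, red, green, blue), "fx", "fy", "cx", "cy" (pixels), "cam_to_world" (4x4, takes a point from camera to world coordinates); the wrist camera has in their place "T_tool_cam" (4x4, takes a point from camera to tool coordinates, whose origin is the TCP and whose axes are the flange's). Camera axes: x right, y down, z forward; pixel columns grow to the right and rows downward; lengths in m; the calibration is good to about 2 mm. A picture is of the moment at which its call begins: read the wrist's pose just before it. There is no depth.
A pose or a line that the arm cannot do raises MotionError and nothing moves.
- sign_off(): hands the job in; it is judged then, once.
Trained networks look in the newest picture that a camera, given by its name, has taken for a name from the list of things; names that differ only in an ending like _2 or _b are one class to them, and where a whole thing is asked for, a point or a joint stands for the part that bears it (a point fixed in the world has none). Each returns a list of dicts, best first, with "score" (0 to 1); they miss things now and then, are a little off and sometimes report something else, mostly with a low value. They report only what shows in the picture. A call takes as long as a camera call. They do not tell look-alikes from the thing itself.
- spot_in(camera, name): "centre" ([column, row] in pixels, amid what is visible of it).
- silhouettes(camera, name): "mask" (400x640 bool, what is visible of it) and "centre" ([column, row] in pixels, amid what is visible of it).
- tip_of(camera, name): "centre" ([column, row] in pixels: a listed point, or the origin of a listed thing).
The state is a dict: "clock": time; "q": joint angles; "joint_velocities": joint speeds; "tau": joint torques, N m; "position": TCP position; "eef_rot": TCP orientation; "contact_force": force on the tool from outside, world axes, zero at the start; "wrist_torque": the same for the moment, N m; "finger_gap": opening from 0.0 (shut) to 1.0 (fully open); "grasp_force": force on a finger pad.
Only numpy, scipy, OpenCV 4.12 (cv2) and the standard library are available. Lean on these libraries where they do the work, as an engineer would, in place of code of your own. Each camera call takes 0.05 s, during which the arm holds its last target. There are 200 camera calls.

### The job

The transit case on the right is shut but not locked. The lock key lies flat on the bench: lay it in the sloped key rest and let go, then take it again so that its blade can point straight down, put the blade in the slot of the lock in the case's lid and turn the lock clockwise a quarter turn until it stops. Then lay the key back in the rest, and do not push the other things on the bench about.

Things in the scene. Friction and masses are not known exactly. Their poses are not given: they have to be found in the camera images.
- key: Loose key (sizes mm), 0.10 kg: black bar handle 75 long, 24 wide, 20 thick, steel shaft 34 long and 12 thick, flat steel blade. Lies flat in front of the robot, blade to the robot's right. Origin: mid-handle on the long axis, 10 above the bench at the start. x along the key to the blade (handle x -37.5 to 37.5, blade end x 84.5), y across the width of handle and blade, z through the thickness.
- key_tip (a point): Middle of the end edge of the key's blade, at key x = +84.5 mm; axes as the key's. The blade is 26 mm wide (along y), 5 thick and 16 long, its last 3 mm slimmer (24 x 3.4). The key looks and works the same turned half round about x.
- rest: Fixed grey key rest left of the middle, foot 124 x 70 mm. Origin: on the bench below the seat; x points level the way its ramp falls, to the robot's right. Cheeks 29 mm apart, tops flared to 13 mm above the key's axis, flank the handle at key x = +8 to +36 only. From x = -37.5 to +8 the handle stands free at both sides and its end: grip its width there, square off the ramp or along the key.
- rest_seat (a point): Where the key's origin is when it lies in the rest, 85 mm above the bench, with the axes the key then has: x down the 45 degree ramp (blade low), y level, z square off the ramp. The ramp lies 10 mm below (-z), a bar 20 mm wide, narrower than the handle, from x = -36 to +90 mm; a foot stop faces the blade at x = +86. Friction may hold the key a few mm high.
- case: Fixed low grey transit case right of the middle, steel corners, carrying handle in front, 152 x 222 mm, lid top 70 mm above the bench. Origin: centre of its underside; x from its front (robot side) to its hinges, y to its left. On the lid at x = -32 mm, y = 0 sits the round steel lock, 62 mm across, 14 high, between two small raised index bars.
- cam_slot (a point): On the turning cam: centre of the slot's mouth, 82.5 mm above the bench; z up, x along the slot. Slot 31 mm long, 9 wide, 10 deep, mouth bevelled 1.5 mm; a fixed bezel with a 38 mm opening stands 1.5 mm proud of it. The slot starts roughly along the case's x (away from the robot); seated, it lies along the case's y, in line with the index bars.
- cam (a joint): Turn of the cam, rad: 0 = unlocked (slot along the case's x), grows clockwise seen from above, stops at 1.571 = seated. Starts at 0 to 0.25. About 0.06 N m of friction; it stays where it is left. The blade has about 9 degrees of play in the slot either way, so the key turns about 0.15 rad further than the cam.
- stapler: Desk stapler, 142 x 34 mm, 54 high; stands at the left. Sizes in mm. Not part of the job; origin under its centre.
- marker: Black and white marker pen lying on the bench, 135 long, 17 thick; lies between the robot and the rest. Sizes in mm. Not part of the job; origin under its centre.
- tape_white: Roll of white tape lying flat, 79 mm across, 20 high; lies behind the case and the rest. Sizes in mm. Not part of the job; origin under its centre.
- tape_measure: Tape measure standing on its base, 39 x 81 mm, 62 high; stands at the right. Sizes in mm. Not part of the job; origin under its centre.
There are look-alikes about, which are no part of the job. Several things look just like the key: the one meant starts nearest to the robot's base.

How it is judged:
By the outcome, as a careful person would: the job done as asked, in the order asked, and still so for the second after the job is handed in, with the robot touching nothing.
It also fails if it takes over 72 s, if anything falls off the work surface, if the arm or the gripper's body presses on something with over 40 N, if the wrist force passes 120 N, or if a joint passes its speed limit or range.

## Working session

There is one attempt and no reset: what is moved stays moved. The work goes in short steps, each a Python script; the robot and the scene stay as the last script left them, time stands still between calls to the robot, and variables do not carry over. Pictures are saved under pics/ and viewed, at most 10 in all, crops included, and the job is handed in when it is done.

```bash
mkdir -p pics; ls; cat > h.py <<'E'
from cell import *
import numpy as np, cv2
from scipy.spatial.transform import Rotation as R
def save(f,n): cv2.imwrite('pics/'+n,f['img'][:,:,::-1])
def pose(f,st=None):
    if 'cam_to_world' in f: return np.array(f['cam_to_world'])
    T=np.eye(4);T[:3,:3]=R.from_rotvec(st['eef_rot']).as_matrix();T[:3,3]=st['position']
    return T@np.array(f['T_tool_cam'])
def p2w(f,T,uv,z):
    d=T[:3,:3]@np.array([(uv[0]-f['cx'])/f['fx'],(uv[1]-f['cy'])/f['fy'],1.])
    return T[:3,3]+d*(z-T[2,3])/d[2]
def w2p(f,T,p):
    c=T[:3,:3].T@(np.array(p)-T[:3,3]); return np.array([f['fx']*c[0]/c[2]+f['cx'],f['fy']*c[1]/c[2]+f['cy']])
def snap(cam):
    st=get_state(); f=grab_frame(cam); return f,pose(f,st)
def rv(x,y,z): return R.from_matrix(np.column_stack([x,y,z])).as_rotvec()
E
python3 - <<'E'
from h import *
for c in ['scene','side']:
    f,T=snap(c); save(f,c+'1.png'); print(c,T[:3,3].round(3),T[:3,2].round(2))
    for n,z in [('key',.01),('key_tip',.01),('rest',0),('rest_seat',.085),('case',0),('cam_slot',.0825),('marker',0),('stapler',0),('tape_measure',0),('tape_white',0)]:
        for d in tip_of(c,n)[:5]: print(n,round(d['score'],2),np.round(d['centre']),p2w(f,T,d['centre'],z).round(3))
E
```

```text
pics
scene [-0.468 -0.662  1.008] [ 0.68  0.45 -0.58]
key 0.67 [276. 237.] [0.451 0.112 0.01 ]
key 0.42 [169. 198.] [0.414 0.603 0.01 ]
key_tip 0.47 [296. 243.] [0.465 0.035 0.01 ]
key_tip 0.44 [175. 193.] [0.451 0.607 0.01 ]
rest 0.77 [299. 208.] [0.647 0.153 0.   ]
rest_seat 0.72 [448. 306.] [ 0.405 -0.503  0.085]
rest_seat 0.64 [296. 188.] [0.649 0.166 0.085]
case 0.7 [368. 247.] [ 0.588 -0.171  0.   ]
case 0.58 [296. 245.] [0.466 0.038 0.   ]
cam_slot 0.61 [369. 234.] [ 0.562 -0.184  0.083]
marker 0.71 [270. 212.] [0.566 0.226 0.   ]
stapler 0.86 [202. 212.] [0.425 0.44  0.   ]
tape_measure 0.56 [450. 306.] [ 0.491 -0.493  0.   ]
tape_white 0.75 [449. 306.] [ 0.486 -0.49   0.   ]
tape_white 0.56 [362. 209.] [ 0.768 -0.053  0.   ]
side [-0.639  0.651  1.337] [ 0.66 -0.33 -0.67]
key 0.56 [183. 303.] [0.406 0.595 0.01 ]
key 0.51 [312. 246.] [0.459 0.127 0.01 ]
key_tip 0.83 [166. 285.] [0.499 0.628 0.01 ]
key_tip 0.53 [335. 239.] [0.454 0.041 0.01 ]
rest 0.75 [452. 193.] [ 0.496 -0.498  0.   ]
rest 0.7 [283. 216.] [0.647 0.158 0.   ]
rest_seat 0.53 [286. 198.] [0.647 0.146 0.085]
case 0.56 [367. 201.] [ 0.593 -0.168  0.   ]
marker 0.55 [272. 238.] [0.561 0.237 0.   ]
marker 0.37 [285. 213.] [0.659 0.145 0.   ]
stapler 0.78 [231. 282.] [0.432 0.432 0.   ]
tape_measure 0.84 [450. 192.] [ 0.504 -0.494  0.   ]
tape_white 0.57 [321. 184.] [ 0.755 -0.049  0.   ]
```

View pics/scene1.png

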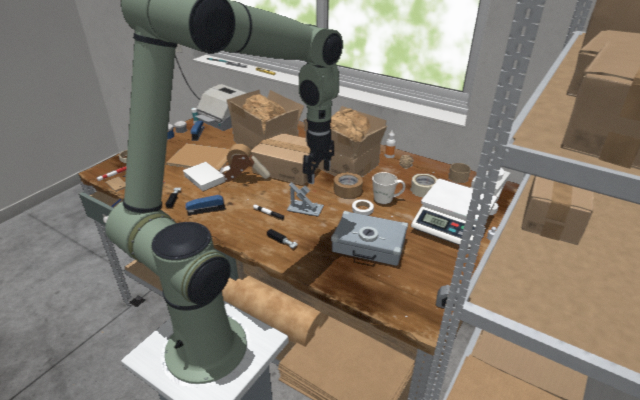

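View pics/side1.png

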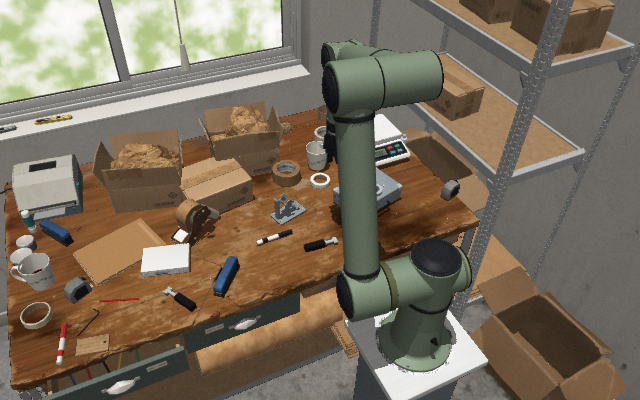

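Candidates for the key are the dark-handled one at scene px (281,239), world about (0.455, 0.115), and the look-alike at px (173,197), about (0.42, 0.60). The description says nearest the base, so I choose the first. It lies blade to the right, in front of the case at (370,240) and the rest at (305,203). Next I'll look close with the wrist camera.

```bash
python3 - <<'E'
from h import *
st=get_state(); Rt=R.from_rotvec(st['eef_rot']).as_matrix(); print(Rt.round(2))
f=grab_frame('wrist'); print(np.array(f['T_tool_cam']).round(3), f['fx'],f['cx'],f['cy'])
def look(pos,names,png):
    movep(pos,st['eef_rot'])
    s=get_state(); print(s['clock'],np.round(s['position'],3),np.round(s['q'],2))
    f,T=snap('wrist'); save(f,png); np.savez('pics/'+png[:-4]+'.npz',T=T)
    for n,z in names:
        for d in tip_of('wrist',n)[:3]: print(n,round(d['score'],2),np.round(d['centre'],1),p2w(f,T,d['centre'],z).round(4))
look([.43,.09,.24],[('key',.01),('key_tip',.01)],'w1.png')
look([.60,.14,.30],[('rest',0),('rest_seat',.085)],'w2.png')
look([.53,-.17,.27],[('case',0),('cam_slot',.0825)],'w3.png')
a=[cv2.resize(cv2.imread('pics/w%d.png'%i),(400,250) if i>1 else (800,500)) for i in (1,2,3)]
cv2.imwrite('pics/m.png',cv2.resize(np.vstack([a[0],np.hstack(a[1:])]),(640,600)))
E
```

```text
[[-0.  1. -0.]
 [ 1.  0.  0.]
 [ 0. -0. -1.]]
[[-0.001 -0.95  -0.313  0.081]
 [ 1.    -0.001  0.001 -0.001]
 [-0.001 -0.313  0.95  -0.143]
 [ 0.     0.     0.     1.   ]] 292.2735504777131 320.76716007201014 195.29924309843148
1.8 [0.43  0.09  0.241] [ 0.04  0.11 -0.44  1.01 -0.    1.61]
key 0.65 [345.2 143.1] [0.4618 0.1178 0.01  ]
key_tip 0.94 [334.3 204.5] [0.4491 0.0347 0.01  ]
2.725 [0.599 0.139 0.299] [ 0.11  0.42  0.12  1.27 -0.    1.68]
rest 0.83 [357.6 143.5] [0.6541 0.1565 0.    ]
rest_seat 0.54 [320.2 321.9] [ 0.5976 -0.0976  0.085 ]
4.0917 [ 0.53  -0.169  0.27 ] [-0.44  0.32 -0.11  1.15  0.    1.13]
case 0.88 [368.1 160.9] [ 0.5985 -0.1726  0.    ]
cam_slot 0.91 [351.2 182.7] [ 0.5662 -0.1818  0.0825]
```

View pics/m.png

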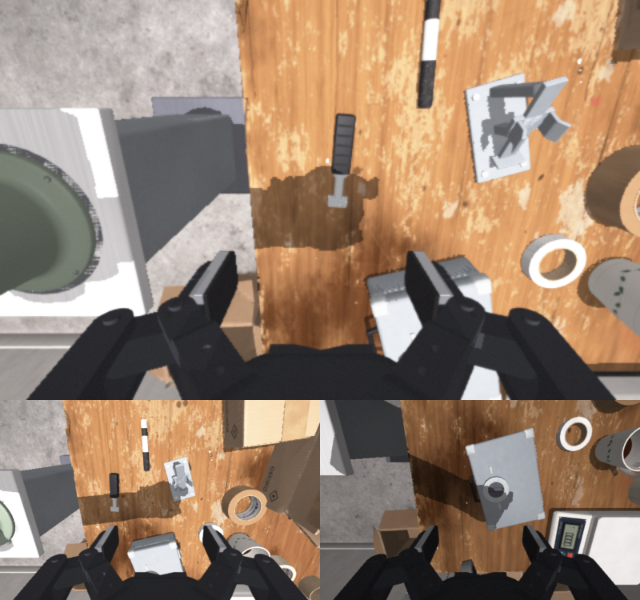

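The mosaic's top view shows the target key with its handle at (345,115)–(340,175) and the blade end at (338,206), lying free. The rest's foot is at (466–535, 74–182), and the marker is above it at (428,60). The network poses agree, with an 84 mm origin-to-tip distance. Next I'll pick the key up and look at the rest from above.

```bash
python3 - <<'E'
from h import *
o=np.array([.4612,.1172]);t=np.array([.4491,.0347]);k=(t-o)/np.linalg.norm(t-o)
kx=np.array([*k,0]);z=np.array([0,0,-1.]);x=-kx;y=np.cross(z,x)
r=rv(x,y,z); g=o-.014*k
movep([*g,.10],r); move_l([*g,.002],.12); grab(60); s=get_state(); print(s['clock'],s['finger_gap'],s['grasp_force'],s['position'])
move_l([*g,.13],.25)
st0=rv([0,1,0],[1,0,0],[0,0,-1])
movep([.65,.06,.29],st0); s=get_state(); print(s['clock'],s['finger_gap'])
f,T=snap('wrist'); save(f,'w4.png'); np.savez('pics/w4.npz',T=T)
for n,z in [('rest',0),('rest_seat',.085),('key_tip',.28),('key',.28)]:
    for d in tip_of('wrist',n)[:3]: print(n,round(d['score'],2),np.round(d['centre'],1),p2w(f,T,d['centre'],z).round(4))
# rest candidates reach
for zz in [[0,.7071,-.7071],[0,-.7071,-.7071]]:
    zz=np.array(zz); xx=np.array([0,.7071,.7071*np.sign(zz[1])]) ; 
    for sgn in (1,-1): print(zz,sgn,ik([.65,.16,.12],rv(sgn*xx,np.cross(zz,sgn*xx),zz)))
c=cv2.imread('pics/w4.png')[20:300,180:500]; cv2.imwrite('pics/w4c.png',cv2.resize(c,None,fx=2,fy=2,interpolation=cv2.INTER_CUBIC))
E
```

```text
7.125 0.2648168694531473 59.75550591945648 [0.46350448 0.13118544 0.0024699 ]
8.7833 0.2643083408221876
rest 0.71 [324.   89.8] [0.652  0.1534 0.    ]
rest_seat 0.78 [322.6  86.3] [0.6498 0.1547 0.085 ]
key_tip 0.22 [319.3 283.3] [0.6474 0.0356 0.28  ]
key 0.79 [317.7 287. ] [0.6465 0.033  0.28  ]
[ 0.      0.7071 -0.7071] 1 [-0.1969949   0.72915438 -0.06670985  0.96821203  0.76623968  1.2956992 ]
[ 0.      0.7071 -0.7071] -1 [-0.1969949   0.72915438 -0.06670985  0.96821203  0.76623968 -1.84589346]
[ 0.     -0.7071 -0.7071] 1 [ 0.42464818  0.95328496  0.38180639  1.39012617 -0.70011312  2.13971915]
[ 0.     -0.7071 -0.7071] -1 [ 0.42464818  0.95328496  0.38180639  1.39012617 -0.70011312 -1.00187351]
```

View pics/w4c.png

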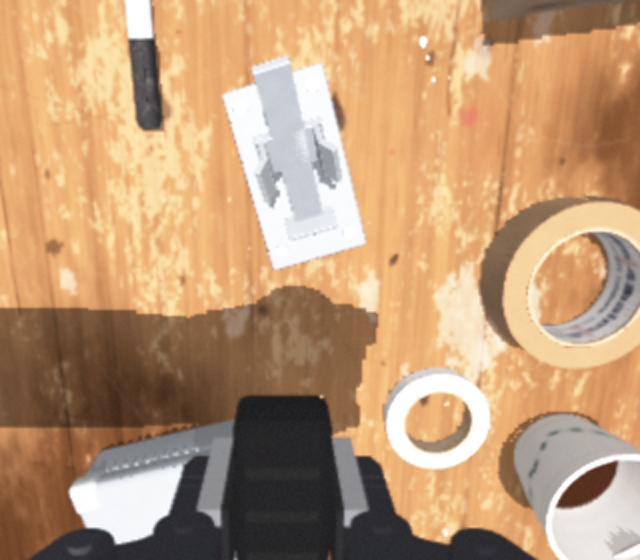

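The crop shows the rest's foot corners at crop px (223,95), (323,66), (365,243), (275,269), with the ramp's top end mid at (271,63). It falls towards the robot's right, turned about 15°. The key is held square, with its handle end at (285,397).

```bash
python3 - <<'E'
from h import *
T=np.load('pics/w4.npz')['T']; f=grab_frame('wrist'); s=get_state()
w=lambda u,v,z:p2w(f,T,(180+u/2,20+v/2),z)
c=np.array([w(223,95,.005),w(323,66,.005),w(365,243,.005),w(275,269,.005)])
print(c.round(4)); print(c.mean(0),np.linalg.norm(c-np.roll(c,1,0),axis=1).round(4))
d=(c[3]-c[0])+(c[2]-c[1]); d/=np.linalg.norm(d); print('x',d,np.degrees(np.arctan2(d[0],-d[1])))
e=w(271,63,.1034); print('ramp end',e,'-> origin',e+.0325*d)
# direction of ramp from top to bottom mid (stop top ~308,225)
print('handle end rel TCP', (w(285,397,s['position'][2]+.018)-s['position']).round(4))
lat=np.array([-d[1],d[0],0])
for n,p in [('net',[.651,.154,0]),('net85',[.6498,.1547,0]),('ramp',e),('foot',c.mean(0))]: print(n,np.dot(p,d),np.dot(p,lat))
E
```

```text
[[0.6083 0.1815 0.005 ]
 [0.675  0.1991 0.005 ]
 [0.7079 0.0829 0.005 ]
 [0.6427 0.064  0.005 ]]
[0.65847627 0.1318606  0.005     ] [0.1224 0.069  0.1207 0.0678]
x [ 0.27681666 -0.96092275  0.        ] 16.07030473603632
ramp end [0.64252276 0.18707406 0.1034    ] -> origin [0.6515193  0.15584407 0.1034    ]
handle end rel TCP [-0.0002  0.029   0.018 ]
net 0.03222554405668438 0.6681904775662781
net85 0.031220718134431225 0.6672311419284702
ramp -0.001902714751571384 0.6691999544342052
foot 0.05556935070772146 0.6692460370145196
```

```bash
cat >> h.py <<'E'
d=np.array([.2768,-.9609,0]); d/=np.linalg.norm(d); LAT=np.array([-d[1],d[0],0]); UP=np.array([0,0,1.])
SEAT=.031*d+.6685*LAT+.085*UP
s2=np.sqrt(.5); KX=s2*(d-UP); KZ=s2*(d+UP); KY=np.cross(KZ,KX)
RK=np.column_stack([KX,KY,KZ])
def seat(x,y,z): return SEAT+RK@np.array([x,y,z])
SQ=rv(-KX,np.cross(-KZ,-KX),-KZ)     # square off the ramp
def log(*a):
    s=get_state(); print(round(s['clock'],2),np.round(s['position'],4),'gap',round(s['finger_gap'],3),'F',np.round(s['contact_force'],1),*a)
E
python3 - <<'E'
from h import *
movep(seat(-.017,0,.07),SQ); log()
move_l(seat(-.017,0,-.003),.12); log()
h=move_l(seat(-.017,0,-.012),.03,until_force=5); log(h)
let_go(); log()
move_l(seat(-.017,0,.17),.3); log()
f,T=snap('wrist'); save(f,'w5.png'); np.savez('pics/w5.npz',T=T)
print('exp seat',w2p(f,T,SEAT),'tip',w2p(f,T,seat(.0845,0,0)),'end',w2p(f,T,seat(-.0375,0,0)))
for n in ['key','key_tip','rest_seat']:
    for e in tip_of('wrist',n)[:2]: print(n,round(e['score'],2),np.round(e['centre'],1))
E
```

```text
9.77 [0.6617 0.1191 0.1468] gap 0.268 F [ 0.7  0.6 -0.9]
10.53 [0.6478 0.1691 0.0967] gap 0.266 F [ 0.3  0.2 -1. ]
10.79 [0.6474 0.1713 0.0926] gap 0.261 F [ 0.1 -3.5  4. ] True
11.43 [0.6464 0.1719 0.0912] gap 1.004 F [0.1 0.  0.4]
12.17 [0.6806 0.0517 0.2162] gap 0.998 F [-0.3  0.7  0.5]
exp seat [320.88613897 191.13782606] tip [320.87617205 257.87421451] end [320.89109953 157.9229777 ]
key 0.89 [265.2   0. ]
key 0.81 [319.1 193.5]
key_tip 0.79 [319.2 258.8]
rest_seat 0.7 [319.8 189.5]
rest_seat 0.41 [272.3 158.7]
```

View pics/w5.png

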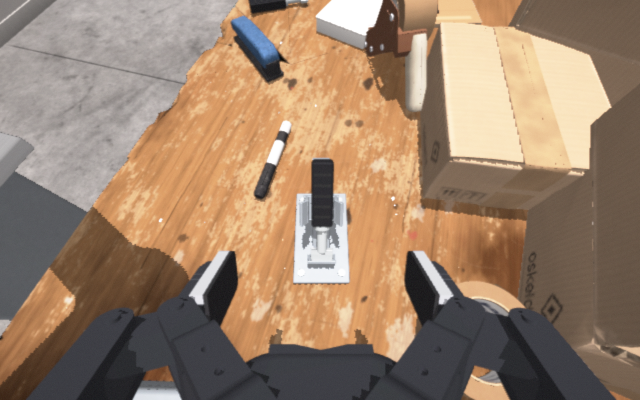

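The key lies neatly in the rest, with its handle end at (322,158) and tip at about (320,260), within 2 px of the prediction. I'll view the lock in the earlier picture while re-gripping along the key.

```bash
cat >> h.py <<'E'
AL=rv(KZ,-KY,KX)     # along the key
E
python3 - <<'E'
from h import *
c=cv2.imread('pics/w3.png')[60:280,280:460]; cv2.imwrite('pics/w3c.png',cv2.resize(c,(491,600),interpolation=cv2.INTER_CUBIC))
movep([.66,.15,.27],rv(-np.array([0,1.,0]),[-1.,0,0],[0,0,-1.])); log()
print(np.round(get_state()['q'],2), ik(seat(-.13,0,0),AL), ik(seat(.002,0,0),AL))
movep(seat(-.13,0,0),AL); log()
move_l(seat(.002,0,0),.15); log()
grab(90); log(get_state()['grasp_force'])
move_l(seat(.002,0,.06),.12); log()
f,T=snap('wrist'); save(f,'w6.png')
E
```

```text
14.32 [0.6599 0.1498 0.2697] gap 1.0 F [ 0.6  0.1 -0.2]
[ 0.11  0.56  0.26  1.28  0.   -1.46] [ 0.56954473  0.81991108  0.27040913  1.29899408 -0.74472215 -1.17266289] [ 0.440225    0.82891895  0.03406831  0.93370019 -0.77274418 -1.34675233]
15.07 [0.6253 0.2442 0.176 ] gap 1.0 F [ 0.6  0.2 -0.3]
16.1 [0.6521 0.1538 0.0848] gap 0.999 F [ 1.  -0.6  0.6]
16.69 [0.6515 0.1545 0.0839] gap 0.273 F [-1.3  2.2  1.7] 87.99935460090637
17.34 [0.6628 0.1129 0.1257] gap 0.272 F [ 0.8  0.1 -1. ]
```

View pics/w3c.png

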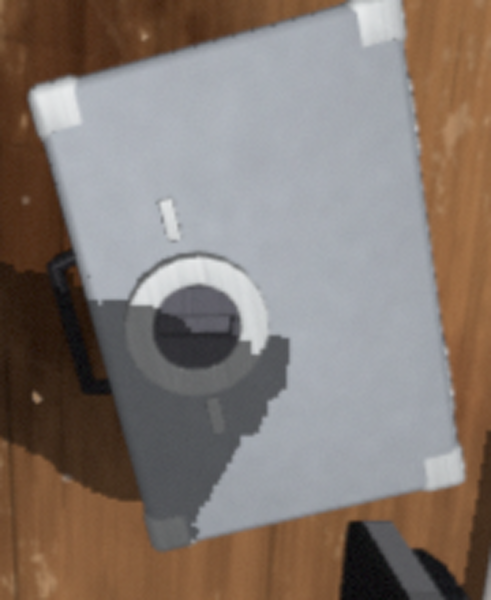

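View pics/w6.png

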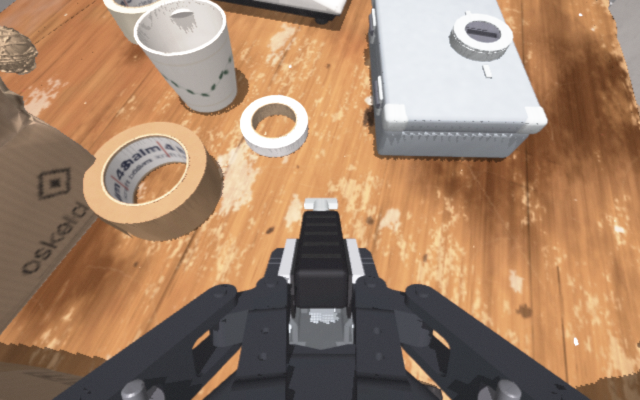

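The w3 crop shows the lock ring centred near crop px (197,322), with index bars at (169,220) and (216,416). The slot runs nearly horizontally, i.e. along world x, so the cam is at about 0.2 rad. w6 shows the key held square along the gripper. Next I'll take a close look at the slot from above with the key in hand.

```bash
python3 - <<'E'
from h import *
c0=np.array([.5662,-.1818])
V=rv([0,-1.,0],[-1.,0,0],[0,0,-1.])
move_l(seat(.002,0,.06)+UP*.07,.3)
movep([.566,-.09,.21],V); log(np.round(get_state()['q'],2))
f,T=snap('wrist'); save(f,'w7.png'); np.savez('pics/w7.npz',T=T)
e=np.load('pics/w3.npz')['T']
print('bars',p2w(f,e,(342,140.7),.073),p2w(f,e,(359.2,212.6),.073))
for n,z in [('cam_slot',.0825),('case',0),('key_tip',get_state()['position'][2]-.0825)]:
    for q in tip_of('wrist',n)[:2]: print(n,round(q['score'],2),np.round(q['centre'],1),p2w(f,T,q['centre'],z).round(4))
a=w2p(f,T,[.566,-.18,.0825]).astype(int); print('crop ctr',a)
c=f['img'][max(a[1]-60,0):a[1]+60,a[0]-80:a[0]+80,::-1]; cv2.imwrite('pics/w7c.png',np.vstack([cv2.resize(c,None,fx=3,fy=3,interpolation=cv2.INTER_CUBIC),cv2.resize(f['img'][:,:,::-1],(480,240))]))
E
```

```text
18.71 [ 0.5655 -0.0892  0.2086] gap 0.265 F [ 0.2  0.1 -1.1] [-0.29  0.38 -0.17  1.02 -0.   -1.86]
bars [ 0.55493824 -0.13406749  0.073     ] [ 0.57854457 -0.22333615  0.073     ]
cam_slot 0.65 [316.8  89.9] [ 0.5685 -0.1765  0.0825]
case 0.78 [292.8  98.6] [ 0.597  -0.1694  0.    ]
key_tip 0.65 [319.7 195.5] [ 0.566  -0.0944  0.1261]
crop ctr [319  85]
```

View pics/w7c.png

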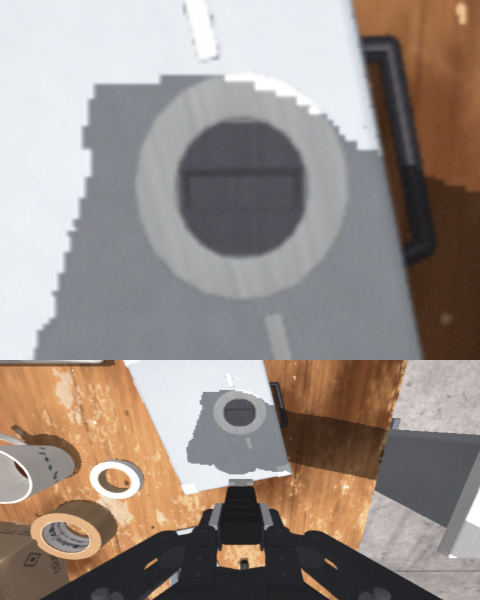

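The lock crop shows the bezel centred at crop px (242,187), which is full px (319.7,87.5). The slot is horizontal there (187–298, 172–208), i.e. along world x. The blade tip shows near full px (320,197). I'll check the tip edge numerically.

```bash
python3 - <<'E'
from h import *
T=np.load('pics/w7.npz')['T']; im=cv2.imread('pics/w7.png'); g=im.mean(2); f=grab_frame('wrist')
print('col',[(v,int(g[v,314:326].mean())) for v in range(184,228)])
print('row197..203',[(u,int(g[199:203,u].mean())) for u in range(298,342)])
P=np.array([.5655,-.0892,.2086])
for dz in (.0825,): print('pred tip',w2p(f,T,P-[0,0,dz]),'tip edge near face',w2p(f,T,P-[0,.0017,dz]),'far',w2p(f,T,P-[0,-.0017,dz]),'blade base',w2p(f,T,P-[0,0,dz-.016]),'corners',w2p(f,T,P+[.012,0,-dz]),w2p(f,T,P-[.012,0,dz]))
print('handle end',w2p(f,T,P+[0,-.01,.0395]))
for uv in [(319.7,87.5)]: print(p2w(f,T,uv,.083))
E
```

```text
col [(184, 133), (185, 134), (186, 134), (187, 134), (188, 134), (189, 138), (190, 177), (191, 236), (192, 239), (193, 239), (194, 239), (195, 239), (196, 238), (197, 226), (198, 142), (199, 124), (200, 124), (201, 124), (202, 124), (203, 124), (204, 124), (205, 124), (206, 124), (207, 125), (208, 126), (209, 120), (210, 82), (211, 36), (212, 26), (213, 25), (214, 28), (215, 30), (216, 32), (217, 29), (218, 27), (219, 26), (220, 25), (221, 26), (222, 27), (223, 32), (224, 31), (225, 30), (226, 26), (227, 27)]
row197..203 [(298, 241), (299, 241), (300, 241), (301, 241), (302, 240), (303, 238), (304, 213), (305, 156), (306, 128), (307, 126), (308, 125), (309, 124), (310, 125), (311, 126), (312, 125), (313, 123), (314, 122), (315, 121), (316, 123), (317, 125), (318, 125), (319, 124), (320, 125), (321, 123), (322, 124), (323, 126), (324, 126), (325, 124), (326, 122), (327, 121), (328, 123), (329, 124), (330, 124), (331, 125), (332, 125), (333, 124), (334, 124), (335, 126), (336, 136), (337, 176), (338, 177), (339, 165), (340, 158), (341, 158)]
pred tip [320.29321659 201.51155721] tip edge near face [320.29283713 199.55113722] far [320.29359436 203.46328   ] blade base [320.28495908 208.46192532] corners [305.65043317 201.5126482 ] [334.9342569  201.51046635]
handle end [320.17161173 277.27745393]
[ 0.56601332 -0.1784177   0.083     ]
```

```bash
python3 - <<'E'
from h import *
V=rv([0,-1.,0],[-1.,0,0],[0,0,-1.])
p=[.566,-.1775]
move_l([*p,.21],.2); move_l([*p,.174],.12); log()
h=move_l([*p,.150],.025,until_force=8); log(h,np.round(get_state()['wrist_torque'],2))
E
```

```text
20.0 [ 0.5659 -0.1764  0.174 ] gap 0.268 F [-0.  -0.8 -0.9]
20.67 [ 0.566  -0.1776  0.1583] gap 0.269 F [-0.7 -0.3  5.8] True [0.07 0.36 0.02]
```

The contact height means a tip length of 85.8 mm if the blade is on the slot floor, which matches the image. I take it as inserted, so I'll back off 1.5 mm and turn, watching the torque.

```bash
python3 - <<'E'
from h import *
R0=R.from_rotvec(rv([0,-1.,0],[-1.,0,0],[0,0,-1.]))
p=[.566,-.1777,.160]
move_l(p,.05)
for a in [.1,.2,.6,1.0,1.3,1.38,1.43,1.47,1.51,1.55,1.59,1.63]:
    movep(p,(R.from_rotvec([0,0,-a])*R0).as_rotvec())
    s=get_state(); t=s['wrist_torque']; log(a,np.round(t,2))
    if abs(t[2])>.6: break
E
```

```text
21.17 [ 0.5658 -0.1776  0.1596] gap 0.269 F [-0.   0.8 -0. ] 0.1 [0.04 0.01 0.  ]
21.42 [ 0.566  -0.1773  0.1597] gap 0.273 F [ 1.4  1.2 -1.7] 0.2 [ 0.43 -0.11  0.  ]
21.88 [ 0.5662 -0.1773  0.1599] gap 0.271 F [ 1.7  2.2 -2.7] 0.6 [ 0.67 -0.57  0.  ]
22.35 [ 0.5665 -0.1774  0.16  ] gap 0.27 F [ 2.9  3.1 -3.8] 1.0 [ 0.79 -1.04  0.05]
22.74 [ 0.5667 -0.1775  0.1601] gap 0.271 F [ 5.   2.8 -3.2] 1.3 [ 0.76 -1.35  0.04]
22.99 [ 0.5668 -0.1776  0.1601] gap 0.265 F [ 4.4  2.7 -5.7] 1.38 [ 0.78 -1.43  0.11]
23.24 [ 0.5669 -0.1777  0.1602] gap 0.269 F [ 5.1  2.4 -4.7] 1.43 [ 0.78 -1.42  0.03]
23.49 [ 0.5669 -0.1777  0.1602] gap 0.267 F [ 5.   2.5 -4.2] 1.47 [ 0.76 -1.5   0.09]
23.74 [ 0.567  -0.1777  0.1602] gap 0.265 F [ 6.6  2.3 -5.2] 1.51 [ 0.68 -1.57  0.08]
23.99 [ 0.5671 -0.1777  0.1602] gap 0.267 F [ 5.5  1.4 -4.7] 1.55 [ 0.63 -1.59  0.3 ]
24.24 [ 0.5671 -0.1778  0.1602] gap 0.268 F [ 6.4  1.1 -5.8] 1.59 [ 0.64 -1.59  0.6 ]
```

```bash
python3 - <<'E'
from h import *
R0=R.from_rotvec(rv([0,-1.,0],[-1.,0,0],[0,0,-1.]))
p=[.5667,-.1777,.160]
rot=lambda a:(R.from_rotvec([0,0,-a])*R0).as_rotvec()
for a in [1.63,1.44]:
    movep(p,rot(a)); log(a,np.round(get_state()['wrist_torque'],2))
move_l([*p[:2],.215],.1); log()
# offset so the lock is under the camera (tool x axis = camera side)
tx=R.from_rotvec(rot(1.44)).as_matrix()[:,0]
q=np.array([*p[:2],.215])-.09*tx
move_l(q,.3); f,T=snap('wrist'); save(f,'w8.png'); np.savez('pics/w8.npz',T=T); log(tx)
a=w2p(f,T,[.566,-.178,.0825]).astype(int); c=f['img'][max(a[1]-60,0):a[1]+60,a[0]-80:a[0]+80,::-1]
for n in ['key_tip','cam_slot']:
    for e in tip_of('wrist',n)[:2]: print(n,round(e['score'],2),np.round(e['centre'],1))
g=f['img'].mean(2)
print('col',[(v,int(g[v,314:326].mean())) for v in range(184,228)])
b=f['img'][150:270,240:400,::-1]
cv2.imwrite('pics/w8c.png',np.vstack([cv2.resize(x,(400,300),interpolation=cv2.INTER_CUBIC) for x in (c,b)]))
E
```

```text
24.49 [ 0.5673 -0.1777  0.1601] gap 0.273 F [ 5.1  1.9 -5. ] 1.63 [ 0.52 -1.45  0.98]
24.79 [ 0.5669 -0.1781  0.1604] gap 0.275 F [ 3.2  1.5 -1.4] 1.44 [ 0.38 -1.05  0.07]
25.49 [ 0.5659 -0.1778  0.2144] gap 0.271 F [ 0.2 -0.9 -1.3]
25.99 [ 0.6549 -0.1656  0.2134] gap 0.268 F [-0.2 -0.  -1.6] [-9.91458348e-01 -1.30423709e-01 -3.26214219e-16]
key_tip 0.94 [319.3 196.8]
cam_slot 0.93 [317.3  89.2]
col [(184, 94), (185, 94), (186, 94), (187, 93), (188, 94), (189, 94), (190, 94), (191, 94), (192, 93), (193, 93), (194, 96), (195, 99), (196, 97), (197, 92), (198, 87), (199, 86), (200, 86), (201, 87), (202, 86), (203, 87), (204, 87), (205, 87), (206, 86), (207, 87), (208, 88), (209, 85), (210, 57), (211, 23), (212, 14), (213, 14), (214, 17), (215, 18), (216, 20), (217, 18), (218, 15), (219, 15), (220, 14), (221, 14), (222, 16), (223, 19), (224, 20), (225, 19), (226, 16), (227, 15)]
```

View pics/w8c.png

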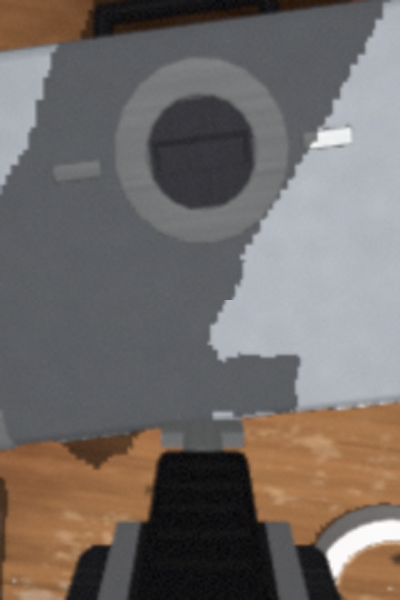

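The slot edge now runs from (155,145) to (245,133), parallel to and in line with the index bars at (77,172) and (331,137). The lock is seated and the key is unchanged in the grip. Now I'll lay it back.

```bash
python3 - <<'E'
from h import *
s=get_state(); p=np.array(s['position']); move_l(p+UP*.08,.3)
movep(seat(0,0,.06)+UP*.07,AL); log()
move_l(seat(0,0,.06),.25); move_l(seat(0,0,.005),.12); log()
h=move_l(seat(0,0,-.004),.03,until_force=5); log(h)
let_go(); log()
move_l(seat(-.14,0,0),.2); log()
move_l(seat(-.14,0,0)+UP*.08,.3)
movep(seat(-.017,0,.17),SQ); sleep(.3); log()
f,T=snap('wrist'); save(f,'w9.png')
print('exp seat',w2p(f,T,SEAT),'tip',w2p(f,T,seat(.0845,0,0)))
for n in ['key','key_tip','rest_seat']:
    for e in tip_of('wrist',n)[:3]: print(n,round(e['score'],2),np.round(e['centre'],1))
E
```

```text
27.69 [0.6628 0.1132 0.1974] gap 0.266 F [-0.2 -0.6 -0.4]
28.73 [0.6522 0.1522 0.0888] gap 0.267 F [-0.4  0.4 -0.7]
29.03 [0.6514 0.1556 0.0851] gap 0.269 F [ 0.6 -1.1  3.5] True
29.67 [0.6505 0.1558 0.0835] gap 1.001 F [ 0.5 -0.6  0.1]
30.52 [0.6233 0.2499 0.1832] gap 1.0 F [-0.7 -0.2 -0.8]
32.96 [0.6808 0.0522 0.2173] gap 0.995 F [ 0.2 -0.2 -0.6]
exp seat [320.64158326 191.96475535] tip [320.53324046 258.47811112]
key 0.67 [266.    4.8]
key 0.6 [320.8 191.1]
key_tip 0.83 [317.5 256.7]
rest_seat 0.89 [319.1 190.4]
```

View pics/w9.png

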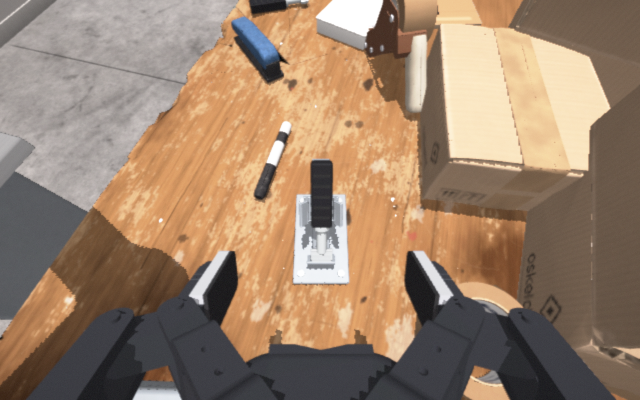

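The key lies in the rest again, with its handle end at (321,160) and tip at about (319,258), the same as before. The marker and the stapler are unmoved, and the gripper is clear.

```bash
python3 -c "
from cell import *
print(sign_off())"
```

```text
the job is handed in; nothing more can be done
None
```

The job is handed in at about 33 s on the robot's clock: the key was rested, re-gripped and used to turn the lock clockwise to its stop, then laid back in the rest, with nothing else seen to have moved.

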